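Evacuate the specimen canister with the bench hand pump

ROBOT

A 6-joint arm with a two-finger parallel gripper is mounted at the origin on the work surface. World frame = base frame: x ahead of the robot, y to its left, z up, the work surface at z = 0. Lengths are in m, angles in rad, forces in N, time in s.
With the tool pointing down it reaches from about 0.35 to 0.725 m from the base axis. Payload 4.3 kg.
Tool frame: the origin (TCP) lies at the very end of the fingers, on their centre line; the grasp point (between the pads) lies 19 mm behind it; z points along the fingers, y is the direction in which the jaws open and shut (so a half turn about z gives the same grasp; the last joint's range is limited). The gripper opens to 85 mm and grips with 20 to 120 N. Pads are 22 mm wide; open, the fingers measure 114 mm over their backs; the gripper's body (76 mm by 85 mm) begins 54 mm behind the grasp point. The pads swing forward as they close: fully open they stand 13 mm farther back than shut.
Start: joints at [1.034, 0.377, 0.081, 1.274, 0, 1.46], TCP at [0.238, 0.523, 0.231] pointing down, gripper open.
Joint ranges: [-2.72, 2.72], [-0.84, 1.66], [-1.02, 1.22], [-1.77, 2.12], [-1.37, 1.28], [-3.14, 3.14]. Speed limits (rad/s): [2.57, 2.57, 3.14, 3.14, 3.14, 3.14].

INTERFACE

Orientations are given as a unit quaternion [w, x, y, z].
In Python, from bench import arm gives the robot as it stands. Calls block until the motion is done:
- arm.movep(position, orientation): joint-space move of the TCP to a pose.
- arm.move_linear(position, velocity=0.15, orientation=None): straight line of the TCP; orientation=None keeps the orientation; velocity is the mean speed in m/s.
- arm.move_joints(angles): joint-space move.
- arm.set_gripper(opening, effort=None): finger opening in m; effort is the grip in N (None keeps the last); returns when the fingers have stopped.
- arm.sleep(seconds).
- arm.ik(position, orientation): joint angles nearest the present ones, or None.
- arm.read_camera(name): name is "side" or "top"; returns (picture, depth): 400x640x3 uint8, blue, green, red; 400x640 float32, m along the optical axis (not along the pixel's ray), 0 where there is no reading.
- arm.get_calibration(name): a dict with "fovy" (degrees; the focal length in pixels is half the picture's height over the tangent of half this angle, whatever the lens; pixels are square), "cx", "cy" (the principal point, pixels), "dist_coeffs" ([k1, k2, p1, p2, k3] as OpenCV has them; the pictures are not rectified), "pose" (4x4, takes a point from camera to world coordinates). Camera axes: x right, y up, looking along -z (the intrinsics and any distortion apply to the point x, -y, -z); pixel columns grow to the right and rows downward; lengths in m; the calibration is good to about 2 mm. A picture is of the moment at which its call begins. get_calibration takes no time and is no camera call.
A pose or a line that the arm cannot do raises arm.IKError and nothing moves.
- arm.sign_off(): hands the job in, once; it reports no verdict.
Readings, each from a call of its own:
- arm.current_time(): time.
- arm.current_q(): joint angles.
- arm.current_dq(): joint speeds.
- arm.current_effort(): joint torques, N m.
- arm.current_tcp_pos(): TCP position.
- arm.current_tool_rot(): TCP orientation.
- arm.current_contact_force(): force on the tool from outside, world axes, zero at the start.
- arm.current_ft_torque(): the same for the moment, N m.
- arm.current_gripper_width(): finger opening in m.
Only numpy, scipy, OpenCV 4.12 (cv2) and the standard library are available. Lean on these libraries where they do the work, as an engineer would, in place of code of your own. Each camera call takes 0.05 s, during which the arm holds its last target.

TASK

Push the orange lock lever on the hand pump fully aside so that its tongue clears the black plunger, then press the spring plunger all the way down with the fingertips and let it come all the way up, again and again, until the red-topped indicator pin stands fully out with its green band showing. Leave the plunger up, do not touch the pin, and leave the two dropper bottles and the amber jar standing where they are.

Things in the scene. Friction and masses are not known exactly. Their poses are not given: they have to be found in the camera images.
- pump: White bench hand pump with an aluminium top, fixed to the table: a block 100 mm (own x) by 230 mm (own y) and 80 mm high, origin at the centre of its underside, z up; its place and yaw vary. Along its top, on the own y axis: lock pivot at y = -50 mm, plunger at y = 0, indicator pin at y = +75 mm. Behind it, centred at own x = 118, y = 45 mm, stands the steel canister it evacuates, 116 mm across and 77 mm high, with a grey translucent lid; it is fixed to the pump.
- plunger_top (a point): Centre of the flat top of the plunger's round black cap (48 mm across, 12 mm thick, on a 16 mm steel stem); 112 mm above the table when up. The point moves with the cap.
- plunger (a joint): Plunger stroke: 0 = up, 0.015 m = fully down. A spring pushes it up with 6.6 N at the top and 11 N at the bottom, and it is damped (25 N s/m). The pin rises while the plunger comes back up. A stroke deeper than about 10 mm, released all the way, works; shorter strokes, or strokes not let back up, do little or nothing. While the lock's tongue is under the cap it goes down only 4 mm.
- pin (a joint): How far the indicator pin stands out, m: it starts between 0 and 0.018, rises to the next multiple of 0.008 (or the one after, on the first stroke) with each full stroke, does not sink back, and is fully out at 0.048; further strokes then do nothing.
- pin_top (a point): Top of the indicator pin: red disc 21 mm across on a white stem 13 mm across with a green band, 7 mm high, that shows above the pump's top only when the pin is fully out. 90 mm above the table at pin = 0, 138 mm when fully out. It must not be touched.
- lock (a joint): Angle of the orange swing lock about its upright pivot, rad, positive anticlockwise seen from above: near 0 (starts 0 to 0.25) its tongue is under the plunger's cap, 1.4 is its far stop, fully aside. From about 0.7 the tongue is clear of the cap. It stays where it is left; about 1.5 N at the post moves it.
- lock_post (a point): Centre of the top of the upright round orange post (18 mm across, rising from the lever to 127 mm above the table) at the lock lever's tail, 45 mm from the pivot, on the side away from the plunger. At lock = 0 it lies at own x = 0, y = -95 mm of the pump; to open, push it towards the pump's own +x, round the pivot. The lever bar beside it is 13 mm wide and tops out 90 mm above the table.
- lock_pivot (a point): The lock's pivot axis at the height of the pump's top, 80 mm above the table. The hub there is 24 mm across and rises 19 mm.
- dropper_red_mid (a point): Half-way up the white dropper bottle with a red cap, 30 mm across and 83 mm high, loose on the table; leave it alone.
- dropper_blue_mid (a point): Half-way up the white dropper bottle with a blue cap, 30 mm across and 83 mm high, loose on the table; leave it alone.
- amber_jar_mid (a point): Half-way up the amber jar with a white lid, 60 mm across and 75 mm high, loose on the table; leave it alone.

How it is judged:
By the outcome, as a careful person would: the job done as asked, in the order asked, and still so for the second after the job is handed in, with the robot touching nothing.
It also fails if it takes over 56 s, if anything falls off the work surface, if the arm or the gripper's body presses on something with over 40 N, if the wrist force passes 120 N, or if a joint passes its speed limit or range.

## Working session

There is one attempt and no reset: what is moved stays moved. The work goes in short steps, each a Python script; the robot and the scene stay as the last script left them, time stands still between calls to the robot, and variables do not carry over. Pictures are saved under pics/ and viewed, and the job is handed in when it is done.

```bash
mkdir -p pics; ls
python3 - <<'E'
from bench import arm
import cv2,numpy as np
for n in("side","top"):
    p,d=arm.read_camera(n); cv2.imwrite(f"pics/{n}0.png",p); np.savez(f"{n}0.npz",p=p,d=d)
    print(arm.get_calibration(n))
print(arm.current_time(),arm.current_tool_rot(),arm.current_gripper_width())
E
```

```text
pics
{'fovy': 54.546231970718246, 'cx': 314.9260674231857, 'cy': 193.13480215451153, 'dist_coeffs': array([0.001403, 0.      , 0.      , 0.      , 0.      ]), 'pose': array([[ 0.99515044,  0.02176279, -0.09592696,  0.51278845],
       [-0.09541199,  0.450712  , -0.88755577, -0.62011684],
       [ 0.02391974,  0.8924041 ,  0.45060268,  0.46391425],
       [ 0.        ,  0.        ,  0.        ,  1.        ]])}
{'fovy': 46.25813048294323, 'cx': 327.9683226582274, 'cy': 208.18765266832338, 'dist_coeffs': array([-0.08501985,  0.        ,  0.        ,  0.        ,  0.        ]), 'pose': array([[ 0.02191027,  0.99290311, -0.11689034,  0.4720344 ],
       [-0.99975896,  0.02192337, -0.00117377,  0.05882347],
       [ 0.00139719,  0.11688788,  0.99314413,  1.06086936],
       [ 0.        ,  0.        ,  0.        ,  1.        ]])}
0.1 [-2.79381468e-04  2.11794438e-01  9.77313776e-01 -9.06222974e-04] 0.08553249782297863
```

View pics/side0.png

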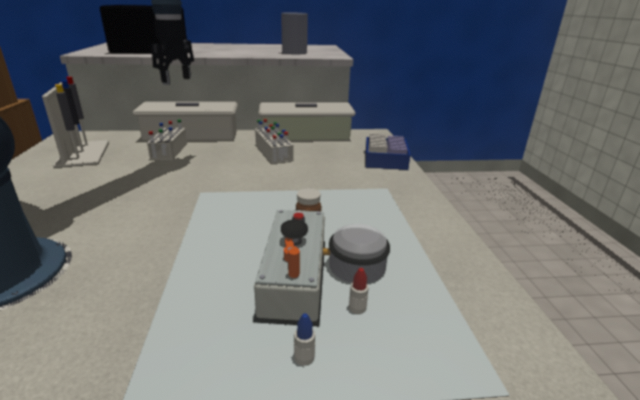

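View pics/top0.png

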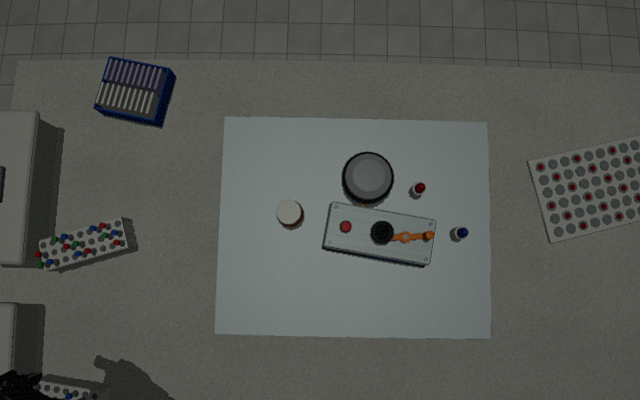

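The side view shows the pump at about (295,260), with the lever post at (293,262). In the top view the pin is at (345,227), the cap at (382,232), the post at (428,236), the jar at (290,213), the red dropper at (419,188) and the blue dropper at (460,233). I'll enlarge both.

```bash
cat > h.py <<'E'
from bench import arm
import cv2,numpy as np
def K(n):
    c=arm.get_calibration(n); f=200/np.tan(np.radians(c['fovy']/2))
    return np.array([[f,0,c['cx']],[0,f,c['cy']],[0,0,1]]),c['dist_coeffs'],c['pose']
def at_z(n,u,v,z):
    k,d,T=K(n); x,y=cv2.undistortPoints(np.array([[[u,v]]],float),k,d)[0,0]
    r=T[:3,:3]@np.array([x,-y,-1]); o=T[:3,3]; return o+r*(z-o[2])/r[2]
def proj(n,P):
    k,d,T=K(n); c=(np.asarray(P,float).reshape(-1,3)-T[:3,3])@T[:3,:3]
    c=c*[1,-1,-1]; return cv2.projectPoints(c.reshape(-1,1,3),np.zeros(3),np.zeros(3),k,d)[0][:,0]
E
python3 - <<'E'
import cv2
p=cv2.imread('pics/top0.png');c=p[140:280,265:480];cv2.imwrite('pics/topc.png',cv2.convertScaleAbs(cv2.resize(c,None,fx=3.7,fy=3.7,interpolation=2),alpha=1.8))
p=cv2.imread('pics/side0.png');c=p[180:370,250:400];cv2.imwrite('pics/sidec.png',cv2.resize(c,None,fx=3.1,fy=3.1,interpolation=2))
E
```

```text
(no output)
```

View pics/topc.png

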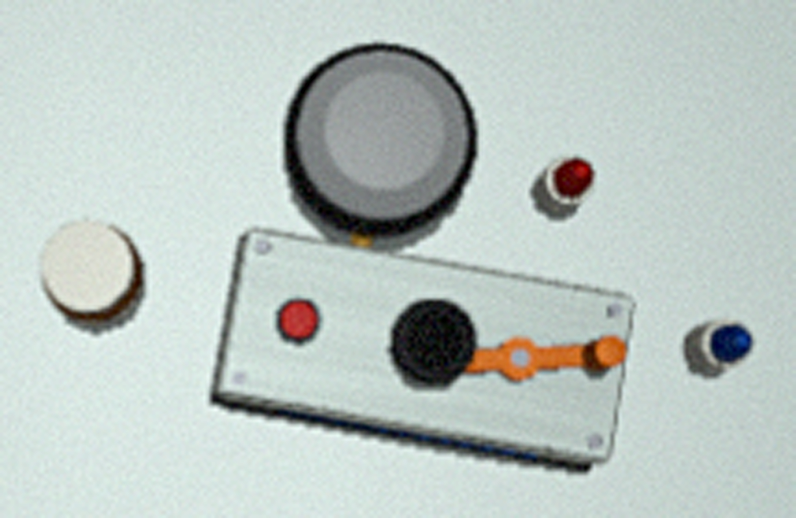

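View pics/sidec.png

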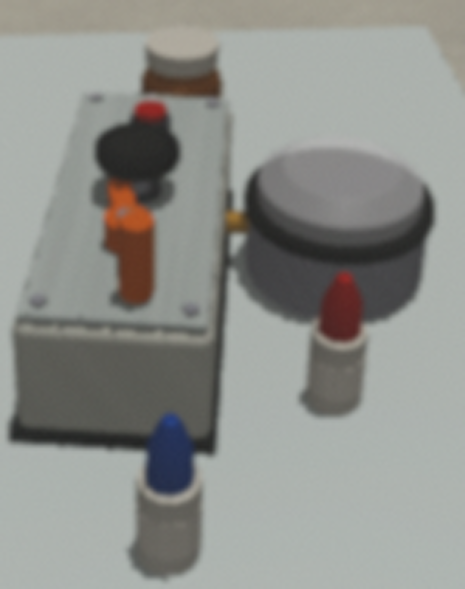

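Run:
```python
from h import *
def t(x,y,z): 
    P=at_z('top',265+(x+.5)/3.7-.5,140+(y+.5)/3.7-.5,z); return P
C=[t(*c,.08)[:2] for c in[(245,230),(635,297),(607,462),(213,400)]]
print(np.round(C,4)); print('ctr',np.mean(C,0), [np.linalg.norm(C[i]-C[(i+1)%4]) for i in range(4)])
v=C[0]-C[1]+C[3]-C[2]; print('yaw of own y',np.degrees(np.arctan2(v[1],v[0])))
for n,a in dict(cap=(433,339,.112),piv=(520,358,.099),post=(610,349,.127),pin=(298,320,.095),red=(572,177,.083),blue=(731,342,.083),jar=(86,267,.075),can=(383,125,.077)).items(): print(n,np.round(t(*a),4))
def s(x,y,z): return at_z('side',250+(x+.5)/3.1-.5,180+(y+.5)/3.1-.5,z)
print('side'); 
for n,a in dict(cap=(138,150,.112),post=(136,220,.127),piv=(122,212,.099)).items(): print(n,np.round(s(*a),4))
d=np.load('top0.npz')['d']
k,_,T=K('top')
for n,(u,v) in dict(cap=(381,231),post=(429,235),can=(368,175),pin=(345,226),top=(350,245)).items():
    z=d[v,u]; x=np.array([(u-k[0,2])/k[0,0]*z,-(v-k[1,2])/k[0,0]*z,-z]); print(n,np.round(T[:3,:3]@x+T[:3,3],4))
```

```text
[[ 0.6012  0.0542]
 [ 0.5676 -0.1694]
 [ 0.4736 -0.1532]
 [ 0.504   0.0702]]
ctr [ 0.53659792 -0.04954518] [np.float64(0.22608458399417516), np.float64(0.09540130543547909), np.float64(0.22546075632477083), np.float64(0.09851426707355243)]
yaw of own y 81.84862955979018
cap [ 0.5389 -0.0502  0.112 ]
piv [ 0.5303 -0.1003  0.099 ]
post [ 0.5344 -0.1447  0.127 ]
pin [0.5492 0.0236 0.095 ]
red [ 0.6356 -0.1326  0.083 ]
blue [ 0.5427 -0.2238  0.083 ]
jar [0.5785 0.1448 0.075 ]
can [ 0.6645 -0.0242  0.077 ]
side
cap [ 0.5397 -0.0567  0.112 ]
post [ 0.5346 -0.1437  0.127 ]
piv [ 0.5294 -0.0965  0.099 ]
cap [ 0.5396 -0.0488  0.1108]
post [ 0.5327 -0.1432  0.1252]
can [ 0.6608 -0.0237  0.0782]
pin [0.55   0.0237 0.0878]
top [0.511  0.0123 0.0806]
```

```bash
cat >> h.py <<'E'
from scipy.spatial.transform import Rotation as R
YAW=np.radians(-8.15); O=np.array([.5375,-.0500])
ex=np.array([np.cos(YAW),np.sin(YAW)]); ey=np.array([-ex[1],ex[0]])
def quat(a): # tool x at world angle a, pointing down
    x=np.array([np.cos(a),np.sin(a),0]); z=np.array([0,0,-1.]); 
    q=R.from_matrix(np.c_[x,np.cross(z,x),z]).as_quat(); return [q[3],q[0],q[1],q[2]]
def own(x,y,z): return [*(O+x*ex+y*ey),z]
def pushpose(th,gap,z,flip):
    p=np.array([.045*np.sin(th),-.05-.045*np.cos(th)])-gap*np.array([np.cos(th),np.sin(th)])
    return own(p[0],p[1],z), quat(YAW+th+flip)
E
python3 - <<'E'
from h import *
for f in(0,np.pi):
    for th in(.23,.8,1.4): print(f,th,arm.ik(*pushpose(th,.03,.103,f)))
    print(arm.ik(own(0,0,.1),quat(YAW+np.pi/2+f)))
E
```

```text
0 0.23 [-0.40421789  0.35381911 -0.29815497  0.91882224  0.          2.64961909]
0 0.8 [-0.39386541  0.40924295 -0.2135201   0.94803328  0.          2.08997158]
0 1.4 [-0.35553815  0.45681601 -0.13806142  0.97591889  0.          1.52829883]
[-0.21028791  0.38268592 -0.26307442  0.92503598  0.          1.50275275]
3.141592653589793 0.23 [-0.40421789  0.35381911 -0.29815497  0.91882224  0.         -0.49197356]
3.141592653589793 0.8 [-0.39386541  0.40924295 -0.2135201   0.94803328  0.         -1.05162107]
3.141592653589793 1.4 [-0.35553815  0.45681601 -0.13806142  0.97591889  0.         -1.61329382]
[-0.21028791  0.38268592 -0.26307442  0.92503598  0.         -1.6388399 ]
```

Run:
```python
from h import *
arm.set_gripper(0.0)
arm.movep(*pushpose(.2,.036,.2,0))
print(arm.current_time(),arm.current_tcp_pos(),arm.current_gripper_width())
p,q=pushpose(.2,.036,.104,0)
arm.move_linear(p,.15)
f0=np.array(arm.current_contact_force());print(arm.current_time(),f0)
for n in("side","top"):
    p,d=arm.read_camera(n); cv2.imwrite(f"pics/{n}1.png",p)
a=cv2.imread('pics/side1.png')[150:350,220:420];b=cv2.imread('pics/top1.png')[150:290,300:480]
cv2.imwrite('pics/c1.png',np.hstack([cv2.resize(a,(400,400)),cv2.resize(b,(400,400*140//180)) if 0 else cv2.resize(cv2.convertScaleAbs(b,alpha=1.8),(400,400))]))
```

```text
3.4167 [ 0.49730773 -0.14578839  0.20006072] -0.00017186525395002705
4.2083 [ 0.14282206 -0.02742629  0.37876999]
```

View pics/c1.png

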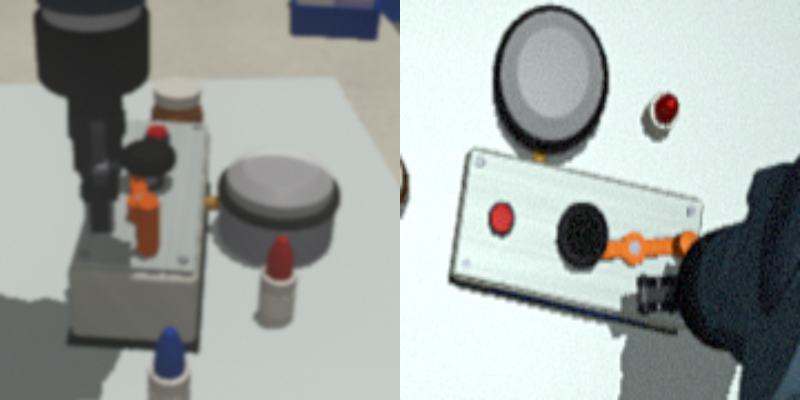

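The closed fingers stand beside the post on its own −x side (side crop about (100,215), post (148,225)), clear of everything else. Next is the arc push.

Run:
```python
from h import *
for th,g in [(.2,.022)]+[(t,.020) for t in np.linspace(.3,1.3,8)]+[(1.36,.020),(1.4,.020),(1.4,.0185),(1.4,.017),(1.4,.0155)]:
    p,q=pushpose(th,g,.104,0)
    arm.move_linear(p,.06,q)
    f=np.array(arm.current_contact_force()); print(round(th,2),g,round(arm.current_time(),2),np.round(f,1))
    if np.linalg.norm(f[:2])>8: break
for n in("side","top"):
    p,d=arm.read_camera(n); cv2.imwrite(f"pics/{n}2.png",p)
a=cv2.imread('pics/side2.png')[150:350,220:420];b=cv2.imread('pics/top2.png')[150:290,300:480]
cv2.imwrite('pics/c2.png',np.hstack([cv2.resize(a,(400,400)),cv2.resize(cv2.convertScaleAbs(b,alpha=1.8),(400,400))]))
```

```text
0.2 0.022 4.69 [-1.6  0.4 -0.6]
0.3 0.02 4.96 [-0.2  0.5 -0.7]
0.44 0.02 5.25 [ 0.4 -0.4  0. ]
0.59 0.02 5.54 [-0.5 -0.4  0.3]
0.73 0.02 5.83 [1.4 0.3 0.3]
0.87 0.02 6.12 [ 0.4 -0.8 -0.1]
1.01 0.02 6.42 [ 0.1 -0.6 -0.2]
1.16 0.02 6.71 [-0.  -0.8  0.6]
1.3 0.02 7.0 [ 0.4  0.2 -0.2]
1.36 0.02 7.25 [-1.1 -0.1 -0.7]
1.4 0.02 7.5 [-0.7 -0.8  0.1]
1.4 0.0185 7.75 [-1.6 -4.5  1.5]
1.4 0.017 8.0 [-2.9 -7.4  1.2]
1.4 0.0155 8.25 [ -4.3 -10.3   1. ]
```

View pics/c2.png

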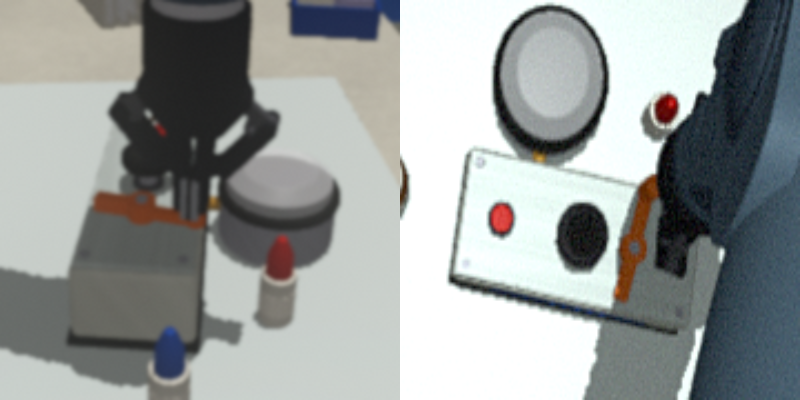

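The lever lies across the pump, with its tongue clear of the cap, and the rising force shows it is at its stop. Now I'll back off, lift and do one test press.

Run:
```python
from h import *
p,q=pushpose(1.4,.027,.104,0); arm.move_linear(p,.1)
p[2]=.16; arm.move_linear(p,.2)
q=quat(YAW+np.pi/2)
arm.move_linear(own(0,0,.16),.15,q)
arm.move_linear(own(0,0,.118),.15)
print(arm.current_time(),np.round(arm.current_contact_force(),1),arm.current_tcp_pos())
for z in(.109,.105,.101,.098,.0965,.0955,.0945):
    arm.move_linear(own(0,0,z),.06); f=np.array(arm.current_contact_force())
    print(z,np.round(arm.current_tcp_pos(),4),np.round(f,1),round(arm.current_time(),2))
    if f[2]>20: break
for n in("side",):
    p,d=arm.read_camera(n); cv2.imwrite(f"pics/{n}3.png",p)
arm.move_linear(own(0,0,.118),.08);arm.sleep(.3);p,d=arm.read_camera("side"); cv2.imwrite(f"pics/side4.png",p)
a=cv2.imread('pics/side3.png')[150:350,220:420];b=cv2.imread('pics/side4.png')[150:350,220:420]
cv2.imwrite('pics/c3.png',np.hstack([cv2.resize(a,(400,400)),cv2.resize(b,(400,400))]))
```

```text
10.2583 [ 0.  -0.2  0.5] [ 0.53723593 -0.05058455  0.1177587 ]
0.109 [ 0.5397 -0.0508  0.1107] [ 1.7 -1.9  5.5] 10.56
0.105 [ 0.5398 -0.0508  0.107 ] [ 1.2 -1.8  6.6] 10.81
0.101 [ 0.5398 -0.0508  0.1032] [ 0.4 -1.   9. ] 11.06
0.098 [ 0.5398 -0.0508  0.1004] [-0.2 -1.3  8.5] 11.31
0.0965 [ 0.5398 -0.0508  0.099 ] [-0.3 -0.5  8.8] 11.56
0.0955 [ 0.5398 -0.0508  0.098 ] [-0.7 -0.6  8.8] 11.81
0.0945 [ 0.5398 -0.0508  0.097 ] [-1.1 -0.3  9.3] 12.06
```

View pics/c3.png

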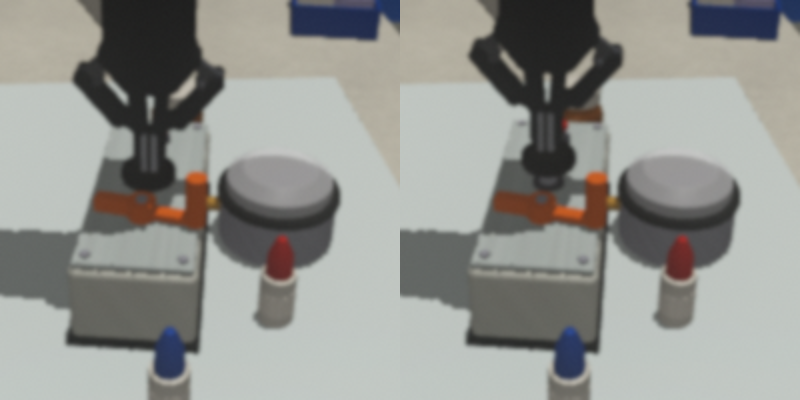

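The plunger went down and came back up. I'll press a little deeper on the following strokes, until the force shows the bottom stop.

Run:
```python
from h import *
for i in range(5):
    arm.move_linear(own(0,0,.095),.06)
    for z in(.0935,.0925,.0915,.0905,.0895):
        arm.move_linear(own(0,0,z),.06); f=arm.current_contact_force()[2]
        if f>17: break
    t=arm.current_tcp_pos()[2]
    arm.move_linear(own(0,0,.119),.08);arm.sleep(.3)
    print(i,z,round(f,1),round(t,4),round(arm.current_contact_force()[2],1),round(arm.current_time(),2))
q=arm.current_q()
arm.move_linear(own(0,0,.22),.25)
arm.move_linear(own(-.12,-.05,.22),.25)
for n in("side","top"):
    p,d=arm.read_camera(n); cv2.imwrite(f"pics/{n}5.png",p)
a=cv2.imread('pics/side5.png')[170:290,240:360];b=cv2.imread('pics/top5.png')[150:290,300:480]
cv2.imwrite('pics/c5.png',np.hstack([cv2.resize(a,(400,400)),cv2.resize(cv2.convertScaleAbs(b,alpha=1.8),(400,400))]))
print(arm.current_time())
```

```text
0 0.0935 24.5 0.0969 0.4 14.45
1 0.0935 24.8 0.0969 -0.4 16.02
2 0.0935 25.7 0.0969 -0.5 17.58
3 0.0935 25.6 0.0969 -0.2 19.15
4 0.0935 25.4 0.0969 -0.1 20.72
22.0333
```

View pics/c5.png

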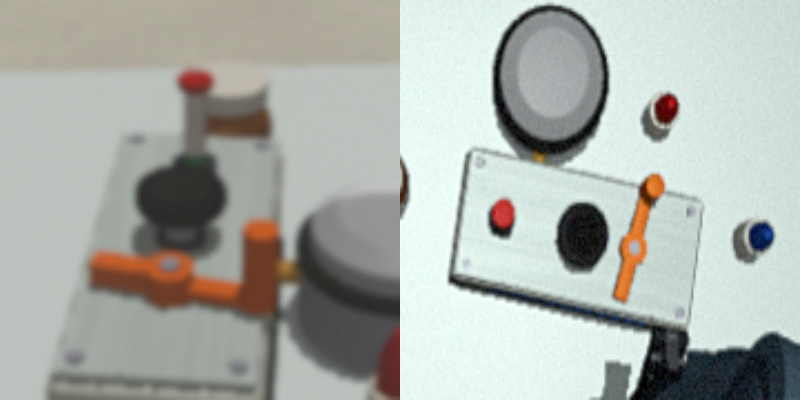

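The pin is out with green at its base (side crop (196,160)), its top at crop (196,80), and the lever is fully aside. I'll check the height in numbers.

Run:
```python
from h import *
P=lambda x,y,z:own(x,y,z)
for z in(.130,.138): print(z,proj('side',P(0,.075,z)),proj('top',P(0,.075,z)))
for n in('side','top'):
    p,d=arm.read_camera(n); c=proj(n,P(0,.075,.136))[0].astype(int)
    h=cv2.cvtColor(p,cv2.COLOR_BGR2HSV); m=((h[...,0]<8)|(h[...,0]>172))&(h[...,1]>120)&(h[...,2]>60)
    w=np.zeros_like(m); w[c[1]-14:c[1]+14,c[0]-14:c[0]+14]=1; v,u=np.nonzero(m&w)
    k,_,T=K(n); z=d[v,u]; ok=z>0; X=np.c_[(u-k[0,2])/k[0,0]*z,-(v-k[1,2])/k[0,0]*z,-z][ok]@T[:3,:3].T+T[:3,3]
    print(n,len(u),u.mean(),v.mean(),v.min(),v.max(),np.median(X,0))
    cv2.imwrite(f'pics/{n}6.png',cv2.resize(p[175:245,270:340],(700,560)) )
```

```text
0.13 [[296.59472004 196.76788553]] [[345.49247737 225.24446341]]
0.138 [[296.60601401 192.95082512]] [[345.64862632 224.91790703]]
side 39 298.1794871794872 193.92307692307693 192 196 [0.55079041 0.02134744 0.13717954]
top 78 345.87179487179486 224.35897435897436 220 229 [0.54979139 0.02353362 0.13758615]
```

View pics/side6.png

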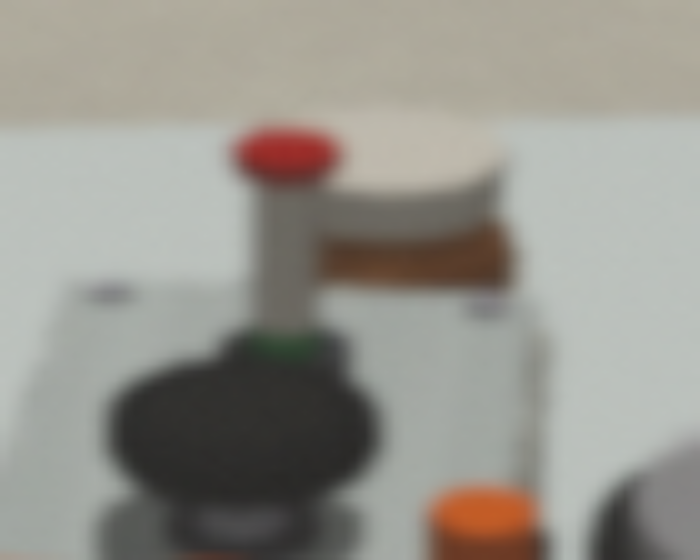

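Pin top measures 0.137–0.138 m in both cameras (fully out is 0.138) and the green band is visible. The plunger is up and the arm is clear, so I'm handing in.

Run:
```python
from h import *
a=cv2.imread('pics/top0.png').astype(int);b=cv2.imread('pics/top5.png').astype(int)
for n,(u,v) in dict(jar=(290,213),red=(418,189),blue=(460,234)).items(): print(n,abs(a-b)[v-15:v+16,u-15:u+16].mean())
print(np.round(arm.current_contact_force(),1),arm.current_time()); arm.sign_off()
```

```text
jar 9.391952826916407
red 9.180020811654526
blue 8.804023586541797
[0.5 0.2 0.8] 22.1333
the job is handed in; nothing more can be done
```

I handed the job in at about 22 s, with the pin fully out, the plunger up, the lock open and the robot touching nothing.

- **Lock:** I pushed the post round with the closed fingers until it reached its far stop. The force climbed steadily to about 11 N there, and the top view shows the tongue clear of the cap.
- **Plunger:** I made six strokes with the fingertips, each released fully. The first stopped just above the bottom stop at 9 N. The other five hit it at about 25 N.
- **Pin:** its top measured 137.2 mm above the table in the side camera and 137.6 mm in the top camera, against 138 mm when fully out. The green band shows, and the gripper was never near the pin.
- **Bottles and jar:** they look unmoved in the pictures. My pixel comparison of before and after (a mean difference of about 9 grey levels at all three) does not settle it, since I did not compare it with the camera's normal noise. The arm never came near them at their height.

No check failed.

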